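# Prop the drying chest's lid open on its rod

## Robot

A 7-joint arm with a two-finger parallel gripper is mounted at the origin on a cart in front of the work surface, level with it; the furniture and walls round the work are solid. World frame = base frame: x ahead of the robot, y to its left, z up, the work surface at z = 0. Lengths are in m, angles in degrees, forces in N, time in s.
With the tool pointing down it reaches from about 0.425 to 0.875 m from the base axis. Payload 8.4 kg.
Tool frame: the origin (TCP) lies on the centre line of the jaws, within the pads' length; the fingertips stand 25 mm ahead of it and the grasp point (between the pads) lies 6 mm ahead of it; z points along the fingers, y is the line along which they close (so a half turn about z gives the same grasp; the last joint's range is limited). The gripper opens to 85 mm and grips with 20 to 120 N. Pads are 22 mm wide; open, the fingers measure 114 mm over their backs; the gripper's body (76 mm by 85 mm) begins 54 mm behind the grasp point. The pads swing forward as they close: fully open they stand 13 mm farther back than shut.
Start: joints at [-76.673, 19.091, 2.286, 83.961, -0.768, 76.965, -3.352], TCP at [0.212, 0.615, 0.256] pointing down, gripper open.
Joint ranges: [-147.57, 147.57], [-21.85, 119.76], [-74.77, 79.35], [14.55, 137.4], [-85.83, 265.84], [4.83, 119.75], [-152.11, 152.11]. Speed limits (degrees/s): [127.2, 127.2, 159.86, 159.86, 180, 180, 180].

## Interface

Orientations are given as [roll, pitch, yaw] about the fixed x, y, z axes, in that order (R = Rz(yaw) Ry(pitch) Rx(roll)).
In Python, from plant import read_state, grab_frame, job_done, trace gives the robot as it stands. The module is installed in compiled form; this text tells all that it offers.
- The arm moves only by the tool carry_out, never from a script. Its argument "deltas" is a list of rows, each an object of numbers: "dx", "dy", "dz": the shift along the world's x, y, z normalised to -1 to 1, where 1 is 150 mm; "roll": the turn about the world's z normalised to -1 to 1, where 1 is 360 degrees; "fingers": the closure, from -1 (fully open) to 1 (shut). A call has 1 to 5 rows; each row is the pose to reach, as a shift and turn from the pose commanded when the call began, turning the shorter way round; what a row does not reach only later rows make up. A row lasts 1/10 s, in which the tool goes at most 50 mm and 8.59 degrees, less where a joint would pass 70% of its speed; a pose out of reach is approached as far as the arm can. A call with a number of a shift or a turn outside -1 to 1 is refused whole. A call with a gripper value outside its range is refused whole. The fingers move at their own pace and stop on an object; the grip force is fixed at half the most. Time passes only in rows, so rows that repeat a pose let the fingers close. It gives the time, the measured TCP pose, the force, the opening and the grip force at its end, in the units of the state.
- read_state(): the state, without advancing time (a new reading comes with each control period).
- grab_frame(name): name is "scene" or "side" or "wrist"; returns a dict with "img" (480x640x3 uint8, red, green, blue), "fovy" (degrees; the focal length in pixels is half the picture's height over the tangent of half this angle, whatever the lens; pixels are square), "cx", "cy" (the principal point, pixels), "rvec" (rotation vector, rad) and "tvec" (3), from world to camera coordinates, as OpenCV has them. Camera axes: x right, y down, z forward; pixel columns grow to the right and rows downward; lengths in m; the calibration is good to about 2 mm. A picture is of the moment at which its call begins. There is no depth.
- job_done(): hands the job in; it is judged then, once.
Trained networks look in a picture, given as the dict that the camera call returned (one of the last four; its "shot" number tells which), for a name from the list of things; names that differ only in an ending like _2 or _b are one class to them, and where a whole thing is asked for, a point or a joint stands for the part that bears it (a point fixed in the world has none). Each returns a list of dicts, best first, with "p" (0 to 1); they miss things now and then, are a little off and sometimes report something else, mostly with a low value. They report only what shows in the picture. A call takes as long as a camera call.
- trace(picture, label): "region" (480x640 bool, what is visible of it) and "rect" ([left, top, right, bottom] in pixels, round what is visible of it).
The state is a dict: "time_s": time; "joints": joint angles; "qvel": joint speeds; "tau": joint torques, N m; "ee_pos": TCP position; "ee_rot": TCP orientation; "force": force on the tool from outside, world axes, zero at the start; "ft_torque": the same for the moment, N m; "grip_width": finger opening in m; "finger_force": force on a finger pad.
Only numpy, scipy, OpenCV 4.12 (cv2) and the standard library are available. Lean on these libraries where they do the work, as an engineer would, in place of code of your own. Each camera call takes 0.05 s, during which the arm holds its last target. There are 200 camera calls.

## Task

The varnished coils in the grey steel chest need airing. Open the lid right back, swing the prop rod up out of its clip and bring the lid gently down onto it, so that the rod's ball end sits fully in the slot under the lid and the lid rests there, held open by the rod alone. Do not let the lid drop or force it hard onto the rod, and leave the coils and everything else on the bench where they are.

Things in the scene. Friction and masses are not known exactly. Their poses are not given: they have to be found in the camera images.
- chest: grey steel drying chest fixed to the bench, 220 (x) x 210 (y) x 80 mm (rim height), walls 6 mm, inner floor 10 mm above the bench. Origin under its centre on the bench. The lid's hinge axis runs along the chest's x at y = +105 mm, z = 83 mm; the handle is on the -y side. The prop rod is inside, in the plane x = +40 mm of the chest; the coils stand on the -x side of the floor
- chest_lid (a joint): angle of the lid (5 mm sheet, about 0.45 kg with its fittings): 0 shut, grows as its handle side rises, 1.57 upright, stop at 1.83 where it stays leaning back by its weight. It swings freely and falls shut from anything short of upright. It reads about 0.85 when it rests on the prop rod in the slot
- prop_rod (a joint): angle of the prop rod: 0 lying level in its open clip, pointing to the chest's +y (to the hinge side), 1.57 straight up. Its pivot is stiff (0.07 N m): the rod stands wherever it is left; the clip does not hold it. It reads about 1.05 with its ball in the slot and the lid resting on it; as the lid comes down, the slot's flared mouth catches the ball if the rod stands between 0.98 and 1.09
- rod_pivot (a point): centre of the prop rod's pivot; the pivot axis runs along the chest's x, at x = +40, y = -90, z = 53 mm in the chest's frame
- lid_handle (a point): middle of the lid's round handle bar, 10 mm thick, 90 mm long along the chest's x, 250 mm from the hinge axis, 40 mm beyond the lid's edge and in its plane; it can be gripped across at any lid angle and turns between the pads as the lid swings
- rod_grip (a point): middle of the orange sleeve on the rod (14 mm thick, 36 mm long along the rod), 125 mm from the rod's pivot; 53 mm above the bench while the rod lies in its clip. It can be pinched along the chest's x and turns between the pads
- rod_ball (a point): centre of the 10 mm ball at the free end of the 7 mm thick rod, 168 mm from its pivot
- slot_seat (a point): where the ball's centre is when seated in the brass slot under the lid, 160 mm from the hinge axis along the lid, 7.5 mm below the lid's mid-plane, at x = +40 mm of the chest. The slot is 16 mm wide along the lid's slope and about 10 mm deep, with a flared mouth about 30 mm wide
- drying_coil_a: orange wound coil, 47x46x57 mm, standing drying inside the chest; origin under its centre
- drying_coil_b: a second orange wound coil, 45x47x56 mm, inside the chest; origin under its centre
- solenoid: dark brown solenoid body standing on its disc, 70x70x103 mm; bystander, origin under its centre
- varnish_can: open tin with a dauber in it, 70x70x122 mm; bystander, origin under its centre
- solder_reel: reel of solder wire, 58x76x53 mm; bystander, origin under its centre
- tape_roll: roll of yellow tape, 64 mm across, 18 mm high; bystander, origin under its centre
- pliers: blue-handled pliers, 178 mm long, lying flat; bystander, origin under its centre

How it is judged (in metres and radians):
On the way, in this order (a step that is already met when the one before it is completed fails the run):
1. the lid is raised well above its propped angle (above 1.2 rad) (value of joint chest_lid above 1.2 rad), for 0.2 s.
2. the prop rod is swung up (above 0.8 rad) while the lid is still clear above it (above 1.0 rad) (value of joint prop_rod above 0.8 rad and value of joint chest_lid above 1 rad), for 0.2 s.
At the end, for the whole second after the job is handed in: The rod's ball is in the slot (within 8 mm of its seat), the lid rests on the rod (more than 0.5 N) at 0.80 to 0.90 rad with the rod at 0.98 to 1.12 rad, and the lid is at rest (value of joint chest_lid between 0.8 and 0.9 rad and value of joint prop_rod between 0.98 and 1.12 rad and distance between rod_ball and slot_seat below 0.008 m and contact force between prop_rod and chest_lid above 0.5 N and velocity of joint chest_lid between -0.05 and 0.05 rad/s); the robot touches nothing.
It fails at once if the lid is dropped (it swings shut faster than 1.5 rad/s) (velocity of joint chest_lid below -1.5 rad/s).
It fails at once if the lid is forced onto the rod (more than 60 N between them) (contact force between prop_rod and chest_lid above 60 N).
It fails at once if a coil in the chest or a thing on the bench is moved more than 25 mm (distance of any of drying_coil_a, drying_coil_b, solenoid, varnish_can, solder_reel, tape_roll, pliers from where it was at the start of the episode above 0.025 m).
It also fails if it takes over 72 s, if anything falls off the work surface, if the arm or the gripper's body presses on something with over 40 N, if the wrist force passes 120 N, or if a joint passes its speed limit or range.

## Working session

There is one attempt and no reset: what is moved stays moved. The work goes in short steps, Python scripts to look and compute and a tool call to move; the robot and the scene stay as the last step left them, time stands still between calls to the robot, and variables do not carry over. Pictures are saved under pics/ and viewed, at most 10 in all, crops included, and the job is handed in when it is done.

Besides the shell and the picture viewer there is one more tool, called after "Request:" as name(argument=value, ...) on one line, values as JSON. carry_out: Moves the arm, as the interface text tells. Scaled input: -1 to 1 covers 150 mm each way for a shift and 360 degrees each way for a turn. Its arguments: {"type":"object","properties":{"deltas":{"type":"array","items":{"type":"object","properties":{"dx":{"type":"number","minimum":-1,"maximum":1},"dy":{"type":"number","minimum":-1,"maximum":1},"dz":{"type":"number","minimum":-1,"maximum":1},"roll":{"type":"number","minimum":-1,"maximum":1},"fingers":{"type":"number"}}}}},"required":["deltas"]}

```bash
mkdir -p pics; cat > h.py <<'E'
import numpy as np,cv2
from plant import *
def K(f):
    F=240/np.tan(np.radians(f["fovy"])/2); return np.array([[F,0,f["cx"]],[0,F,f["cy"]],[0,0,1.]])
def proj(f,P):
    return cv2.projectPoints(np.array(P,float).reshape(-1,3),np.array(f["rvec"],float),np.array(f["tvec"],float),K(f),None)[0].reshape(-1,2)
def onz(f,uv,z):
    R=cv2.Rodrigues(np.array(f["rvec"],float))[0]; c=-R.T@np.array(f["tvec"],float).ravel()
    d=R.T@np.linalg.inv(K(f))@np.array([uv[0],uv[1],1.]); return c+d*(z-c[2])/d[2]
def save(f,n): cv2.imwrite("pics/"+n,f["img"][:,:,::-1])
E
python3 - <<'E'
from h import *
s=read_state();print(s)
for n in ["scene","side"]:
    f=grab_frame(n);save(f,n+"0.png")
    R=cv2.Rodrigues(np.array(f["rvec"],float))[0]; print(n,-R.T@np.array(f["tvec"]).ravel(),R[2])
    for l in ["chest","lid_handle","solenoid","varnish_can","solder_reel","tape_roll","pliers"]:
        t=trace(f,l)
        print(l,[(x["p"],x["rect"]) for x in t[:2]], onz(f,[(t[0]["rect"][0]+t[0]["rect"][2])/2,t[0]["rect"][3]],0).round(3) if t else "")
E
```

```text
{'time_s': 0.0, 'joints': array([-76.6725529 ,  19.13166324,   2.28435066,  84.01228686,
        -0.76725154,  76.9655544 ,  -3.35084609]), 'qvel': array([ 0.14810495,  0.18157059, -0.0608335 , -0.03017162, -0.09129675,
       -0.03219106, -0.02168729]), 'tau': array([ 7.52466640e-04, -6.58565068e+01,  1.36581626e+00, -4.05559838e+01,
        1.67941122e-02,  1.27752288e-02,  1.99833494e-05]), 'ee_pos': array([0.2116262 , 0.61413459, 0.25541177]), 'ee_rot': array([-1.79905973e+02,  6.80753351e-03,  1.60989124e+02]), 'force': array([-0.16249458,  0.13910115, -0.28385666]), 'ft_torque': array([ 4.67411098e-05, -2.85859204e-02,  1.15865496e-02]), 'finger_force': 0.0, 'grip_width': 0.08574776413780173}
scene [ 0.12055196 -0.3590488   0.77696951] [ 0.50341509  0.35279412 -0.78873922]
chest [] 
lid_handle [(0.59, [212.0, 194.5, 364.7, 317.9])] [ 0.434 -0.082  0.   ]
solenoid [(0.86, [354.6, 181.7, 384.8, 228.6])] [ 0.725 -0.09   0.   ]
varnish_can [(0.76, [307.9, 155.5, 333.6, 199.2])] [0.733 0.054 0.   ]
solder_reel [(0.9, [191.7, 183.7, 221.8, 212.6])] [0.538 0.243 0.   ]
tape_roll [(0.81, [130.8, 239.7, 161.2, 271.2])] [0.342 0.228 0.   ]
pliers [(0.93, [360.2, 363.3, 431.4, 448.0])] [ 0.35  -0.371  0.   ]
side [ 0.37976017 -1.09511936  0.77496047] [ 0.16353312  0.82177374 -0.54584324]
chest [(0.8, [251.7, 212.8, 347.8, 289.6]), (0.71, [249.3, 213.9, 348.1, 276.6])] [ 0.508 -0.125  0.   ]
lid_handle [(0.87, [250.3, 211.3, 346.5, 276.2])] [ 0.514 -0.071  0.   ]
solenoid [(0.63, [233.9, 345.5, 272.0, 350.9]), (0.61, [372.7, 227.6, 401.2, 271.0])] [ 0.377 -0.308  0.   ]
varnish_can [(0.97, [362.7, 208.1, 389.4, 241.2])] [0.754 0.042 0.   ]
solder_reel [(0.77, [283.5, 196.3, 306.5, 217.1]), (0.27, [362.7, 197.4, 386.8, 242.0])] [0.552 0.227 0.   ]
tape_roll [(0.7, [225.2, 207.4, 244.2, 223.4])] [0.37  0.232 0.   ]
pliers []
```

View pics/scene0.png

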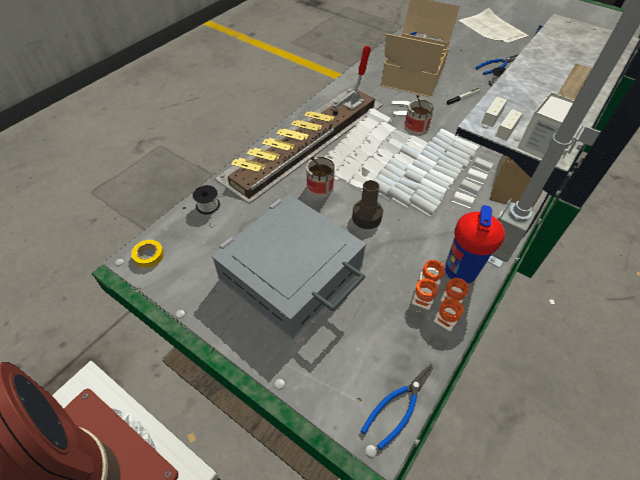

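View pics/side0.png

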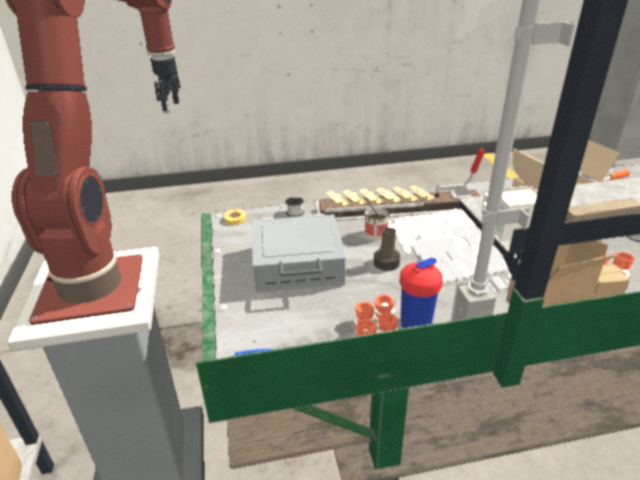

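The scene view shows the shut lid at about (290,258), with the handle on its -y side at about (340,287). The side view shows the lid at (298,240) and the handle at (301,268). I'll zoom in to fit the chest pose.

```bash
python3 - <<'E'
import cv2
a=cv2.imread("pics/scene0.png")[185:335,200:380];b=cv2.imread("pics/side0.png")[200:300,240:360]
a=cv2.resize(a,None,fx=4,fy=4,interpolation=cv2.INTER_CUBIC)
cv2.imwrite("pics/za.png",a)
E
```

```text
(no output)
```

View pics/za.png

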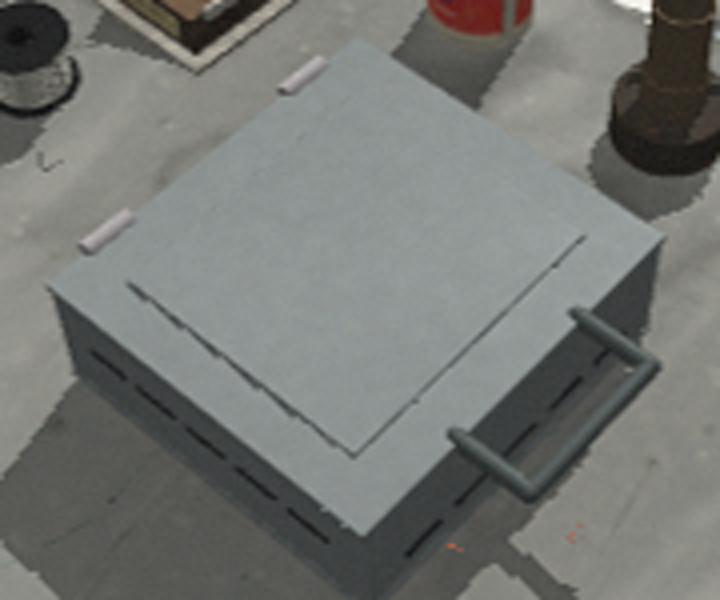

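The crop is 4x with its origin at (200,185). The lid corners in it are (48,288), (362,38), (663,238) and (365,535). The handle ends are (530,492) and (655,362).

```bash
python3 - <<'E'
from h import *
from scipy.optimize import least_squares
f=grab_frame("scene")
uv=np.array([(48,288),(362,38),(663,238),(365,535),(533,489),(655,365)])/4+[200,185]
P=np.array([(-110,105,85.5),(110,105,85.5),(110,-105,85.5),(-110,-105,85.5),(-42,-145,83),(42,-145,83)])/1e3
def T(p):
    c,s=np.cos(p[2]),np.sin(p[2]); return P@np.array([[c,-s,0],[s,c,0],[0,0,1]]).T+[p[0],p[1],0]
r=least_squares(lambda p:(proj(f,T(p))-uv).ravel(),[.52,.02,0])
print(r.x,np.degrees(r.x[2]),r.fun.reshape(-1,2).round(1))
g=grab_frame("side"); print(proj(g,T(r.x)).round(0))
np.save("chest.npy",r.x)
def w(p): 
    c,s=np.cos(r.x[2]),np.sin(r.x[2]); return np.array([c*p[0]-s*p[1]+r.x[0],s*p[0]+c*p[1]+r.x[1],p[2]])
for n,p in dict(handle0=(0,-.145,.083),back=(0,.17,.324),sleeve=(.04,.035,.053),sl1=(.04,-.028,.161),h85=(0,-.06,.271)).items(): print(n,w(p).round(4))
E
```

```text
[ 0.51920637 -0.02325686 -0.08008406] -4.588478744469313 [[-0.1 -1.6]
 [-1.6 -0.6]
 [ 1.  -0.1]
 [ 0.8  0.4]
 [ 1.   0.1]
 [-1.5  1.5]]
[[252. 220.]
 [333. 214.]
 [345. 258.]
 [253. 266.]
 [283. 274.]
 [319. 271.]]
handle0 [ 0.5076 -0.1678  0.083 ]
back [0.5328 0.1462 0.324 ]
sleeve [0.5619 0.0084 0.053 ]
sl1 [ 0.5568 -0.0544  0.161 ]
h85 [ 0.5144 -0.0831  0.271 ]
```

Request:
carry_out(deltas=[{"dx": 1,"dy": -1,"fingers": -1},{"dx": 1,"dy": -1,"fingers": -1},{"dx": 1,"dy": -1,"fingers": -1},{"dx": 1,"dy": -1,"fingers": -1},{"dx": 1,"dy": -1,"fingers": -1}])

```text
validation failed for argument at $.de...
```

Request:
carry_out(deltas=[{"dx": 0.95,"dy": -1,"fingers": -1},{"dx": 0.95,"dy": -1,"fingers": -1},{"dx": 0.95,"dy": -1,"fingers": -1},{"dx": 0.95,"dy": -1,"fingers": -1},{"dx": 0.95,"dy": -1,"fingers": -1}])

```text
validation failed for argument at $.de...
```

Request:
carry_out(deltas=[{"dy": -1,"fingers": 0},{"dy": -1,"fingers": 0},{"dy": -1,"fingers": 0},{"dy": -1,"fingers": 0}])

```text
validation failed for argument at $.de...
```

Request:
carry_out(deltas=[{"dy": -1,"roll": 0.04,"fingers": 0.25},{"dy": -1,"roll": 0.04,"fingers": 0.25},{"dy": -1,"roll": 0.04,"fingers": 0.25},{"dy": -1,"roll": 0.04,"fingers": 0.25}])

```text
validation failed for argument at $.de...
```

Request:
carry_out(deltas=[{"dy": -1,"fingers": 0.25},{"dy": -1,"fingers": 0.25},{"dy": -1,"fingers": 0.25},{"dy": -1,"fingers": 0.25}])

```text
validation failed for argument at $.de...
```

Request:
carry_out(deltas=[{"dx": 1,"dy": -1,"dz": 0,"roll": 0,"fingers": -1},{"dx": 1,"dy": -1,"dz": 0,"roll": 0,"fingers": -1},{"dx": 1,"dy": -1,"dz": 0,"roll": 0,"fingers": -1},{"dx": 1,"dy": -1,"dz": 0,"roll": 0,"fingers": -1},{"dx": 1,"dy": -1,"dz": 0,"roll": 0,"fingers": -1}])

```text
time_s: 1.4
ee_pos: [0.3672, 0.4594, 0.2569]
ee_rot: [-180.0, 0.1, 160.5]
force: [1.1, -0.5, 0.5]
grip_width: 0.0851
finger_force: 0.0
```

Request:
carry_out(deltas=[{"dx": 0.93,"dy": -1,"dz": 0,"roll": 0,"fingers": -1},{"dx": 0.93,"dy": -1,"dz": 0,"roll": 0,"fingers": -1},{"dx": 0.93,"dy": -1,"dz": 0,"roll": 0,"fingers": -1},{"dx": 0.93,"dy": -1,"dz": 0,"roll": 0,"fingers": -1},{"dx": 0.93,"dy": -1,"dz": 0,"roll": 0,"fingers": -1}])

```text
time_s: 1.9
ee_pos: [0.5059, 0.3079, 0.2567]
ee_rot: [-179.9, 0.2, 160.4]
force: [0.0, -0.1, 0.1]
grip_width: 0.0855
finger_force: 0.0
```

Request:
carry_out(deltas=[{"dx": 0,"dy": -1,"dz": 0,"roll": 0.04,"fingers": 0.25},{"dx": 0,"dy": -1,"dz": 0,"roll": 0.04,"fingers": 0.25},{"dx": 0,"dy": -1,"dz": 0,"roll": 0.04,"fingers": 0.25},{"dx": 0,"dy": -1,"dz": 0,"roll": 0.04,"fingers": 0.25}])

```text
time_s: 2.3
ee_pos: [0.5021, 0.1572, 0.257]
ee_rot: [-179.9, 0.1, 174.8]
force: [0.3, 0.0, 0.0]
grip_width: 0.0319
finger_force: 0.0
```

Request:
carry_out(deltas=[{"dx": 0,"dy": -1,"dz": 0,"roll": 0,"fingers": 0.25},{"dx": 0,"dy": -1,"dz": 0,"roll": 0,"fingers": 0.25},{"dx": 0,"dy": -1,"dz": 0,"roll": 0,"fingers": 0.25},{"dx": 0,"dy": -1,"dz": 0,"roll": 0,"fingers": 0.25}])

```text
time_s: 2.7
ee_pos: [0.5012, 0.0076, 0.257]
ee_rot: [-179.9, 0.1, 174.8]
force: [-0.2, 0.9, 0.0]
grip_width: 0.0323
finger_force: 0.0
```

Request:
carry_out(deltas=[{"dx": 0,"dy": -1,"dz": 0,"roll": 0,"fingers": 0.25},{"dx": 0,"dy": -1,"dz": 0,"roll": 0,"fingers": 0.25},{"dx": 0,"dy": -1,"dz": 0,"roll": 0,"fingers": 0.25},{"dx": 0,"dy": -1,"dz": 0,"roll": 0,"fingers": 0.25}])

```text
time_s: 3.1
ee_pos: [0.5004, -0.1423, 0.257]
ee_rot: [-179.9, 0.1, 174.8]
force: [0.1, 0.8, 0.4]
grip_width: 0.0319
finger_force: 0.0
```

```bash
python3 - <<'E'
from h import *
s=read_state();print(s["time_s"],s["ee_pos"],s["ee_rot"],s["grip_width"],s["joints"])
f=grab_frame("wrist");save(f,"w1.png");print(proj(f,[[.5076,-.1678,.083],[.5436,-.1707,.083],[.4714,-.1649,.083]]))
E
```

```text
3.1 [ 0.5004351  -0.14230009  0.25697041] [-1.79865783e+02  7.63404276e-02  1.74834664e+02] 0.03191506125570457 [-22.91530048   3.30616821  35.57799497 103.36303235  -1.87352336
  73.86200311  97.97001301]
[[287.34067172 232.61299417]
 [288.72030152 276.24625269]
 [285.83469368 185.66507889]]
```

View pics/w1.png

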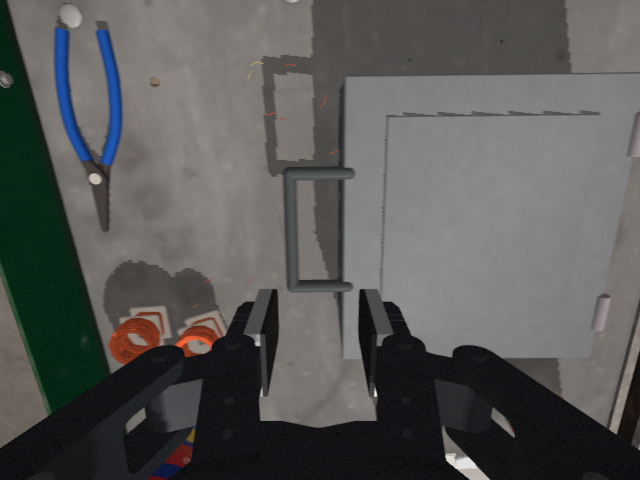

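The wrist view shows the handle bar from (290,172) to (292,287), 3 mm toward +y of the prediction. I'll correct for that, descend and grip it.

Request:
carry_out(deltas=[{"dx": 0.035,"dy": -0.15,"dz": -0.3,"roll": 0,"fingers": 0.25},{"dx": 0.035,"dy": -0.15,"dz": -0.6,"roll": 0,"fingers": 0.25},{"dx": 0.035,"dy": -0.15,"dz": -0.8,"roll": 0,"fingers": 0.25},{"dx": 0.035,"dy": -0.15,"dz": -0.8,"roll": 0,"fingers": 0.25}])

```text
time_s: 3.55
ee_pos: [0.5044, -0.1558, 0.1326]
ee_rot: [180.0, -0.4, 175.5]
force: [-0.2, 0.8, -0.6]
grip_width: 0.0319
finger_force: 0.0
```

Request:
carry_out(deltas=[{"dx": 0,"dy": 0,"dz": -0.15,"roll": 0,"fingers": 0.25},{"dx": 0,"dy": 0,"dz": -0.32,"roll": 0,"fingers": 0.25},{"dx": 0,"dy": 0,"dz": -0.32,"roll": 0,"fingers": 0.25}])

```text
time_s: 3.85
ee_pos: [0.5061, -0.1564, 0.0875]
ee_rot: [180.0, -0.2, 175.5]
force: [0.2, 0.5, 1.1]
grip_width: 0.0321
finger_force: 0.0
```

Request:
carry_out(deltas=[{"dx": 0,"dy": 0,"dz": 0,"roll": 0,"fingers": 1},{"dx": 0,"dy": 0,"dz": 0,"roll": 0,"fingers": 1},{"dx": 0,"dy": 0,"dz": 0,"roll": 0,"fingers": 1},{"dx": 0,"dy": 0,"dz": 0,"roll": 0,"fingers": 1}])

```text
time_s: 4.25
ee_pos: [0.5062, -0.1648, 0.0909]
ee_rot: [-179.6, 0.2, 175.1]
force: [-4.7, -23.1, -2.1]
grip_width: 0.0078
finger_force: 58.4
```

Request:
carry_out(deltas=[{"dx": 0,"dy": -0.05,"dz": 0,"roll": 0,"fingers": 1},{"dx": 0,"dy": -0.05,"dz": 0,"roll": 0,"fingers": 1}])

```text
time_s: 4.45
ee_pos: [0.5062, -0.1652, 0.0899]
ee_rot: [179.9, -0.0, 175.4]
force: [-5.0, -0.0, -1.9]
grip_width: 0.0079
finger_force: 59.1
```

```bash
python3 - <<'E'
import numpy as np
th=np.array([0,.15,.3,.45,.6,.75,.9,1.05,1.2,1.35,1.5,1.65,1.8]);y=-250*np.cos(th);z=250*np.sin(th)
for i in range(1,len(th)):
    l=y[i]-y[i-1]; print(th[i],"dx %.3f dy %.3f dz %.3f"%(.08*l/150,l/150,(z[i]-z[i-1])/150))
E
```

```text
0.15 dx 0.001 dy 0.019 dz 0.249
0.3 dx 0.004 dy 0.056 dz 0.243
0.45 dx 0.007 dy 0.091 dz 0.232
0.6 dx 0.010 dy 0.125 dz 0.216
0.75 dx 0.012 dy 0.156 dz 0.195
0.9 dx 0.015 dy 0.183 dz 0.169
1.05 dx 0.017 dy 0.207 dz 0.140
1.2 dx 0.018 dy 0.225 dz 0.108
1.35 dx 0.019 dy 0.239 dz 0.073
1.5 dx 0.020 dy 0.247 dz 0.036
1.65 dx 0.020 dy 0.250 dz -0.001
1.8 dx 0.020 dy 0.247 dz -0.038
```

Request:
carry_out(deltas=[{"dx": 0.001,"dy": 0.019,"dz": 0.249,"roll": 0,"fingers": 1},{"dx": 0.005,"dy": 0.075,"dz": 0.492,"roll": 0,"fingers": 1},{"dx": 0.012,"dy": 0.166,"dz": 0.724,"roll": 0,"fingers": 1},{"dx": 0.022,"dy": 0.291,"dz": 0.94,"roll": 0,"fingers": 1},{"dx": 0.022,"dy": 0.291,"dz": 0.94,"roll": 0,"fingers": 1}])

```text
time_s: 4.95
ee_pos: [0.5097, -0.1208, 0.2347]
ee_rot: [180.0, 0.1, 175.5]
force: [-7.2, -5.0, 0.8]
grip_width: 0.007
finger_force: 59.3
```

Request:
carry_out(deltas=[{"dx": 0.012,"dy": 0.156,"dz": 0.195,"roll": 0,"fingers": 1},{"dx": 0.027,"dy": 0.339,"dz": 0.364,"roll": 0,"fingers": 1},{"dx": 0.044,"dy": 0.546,"dz": 0.504,"roll": 0,"fingers": 1},{"dx": 0.062,"dy": 0.771,"dz": 0.612,"roll": 0,"fingers": 1},{"dx": 0.062,"dy": 0.771,"dz": 0.612,"roll": 0,"fingers": 1}])

```text
time_s: 5.45
ee_pos: [0.5194, -0.0034, 0.3276]
ee_rot: [179.9, 0.3, 175.6]
force: [-12.0, -7.6, 17.2]
grip_width: 0.0078
finger_force: 61.8
```

Request:
carry_out(deltas=[{"dx": 0.019,"dy": 0.239,"dz": 0.073,"roll": 0,"fingers": 1},{"dx": 0.039,"dy": 0.486,"dz": 0.109,"roll": 0,"fingers": 1},{"dx": 0.059,"dy": 0.736,"dz": 0.108,"roll": 0,"fingers": 1},{"dx": 0.079,"dy": 0.983,"dz": 0.07,"roll": 0,"fingers": 1},{"dx": 0.079,"dy": 0.983,"dz": 0.07,"roll": 0,"fingers": 1}])

```text
time_s: 5.95
ee_pos: [0.5312, 0.1458, 0.3344]
ee_rot: [179.9, 0.2, 175.7]
force: [-0.5, 2.2, 7.0]
grip_width: 0.0076
finger_force: 62.6
```

Request:
carry_out(deltas=[{"dx": 0,"dy": 0,"dz": 0,"roll": 0,"fingers": 0.2},{"dx": 0,"dy": 0,"dz": 0,"roll": 0,"fingers": 0.2},{"dx": 0,"dy": 0,"dz": 0,"roll": 0,"fingers": 0.2},{"dx": 0,"dy": 0,"dz": 0.3,"roll": 0,"fingers": 0.2},{"dx": 0,"dy": 0,"dz": 0.5,"roll": 0,"fingers": 0.2}])

```text
time_s: 6.45
ee_pos: [0.5307, 0.1405, 0.4087]
ee_rot: [180.0, 0.0, 175.3]
force: [0.1, -0.1, 0.1]
grip_width: 0.0338
finger_force: 0.0
```

Request:
carry_out(deltas=[{"dx": 0.1,"dy": -0.4,"dz": 0,"roll": -0.25,"fingers": 0.1},{"dx": 0.2,"dy": -0.9,"dz": 0,"roll": -0.25,"fingers": 0.1},{"dx": 0.2,"dy": -0.9,"dz": 0,"roll": -0.25,"fingers": 0.1},{"dx": 0.2,"dy": -0.9,"dz": 0,"roll": -0.25,"fingers": 0.1},{"dx": 0.2,"dy": -0.9,"dz": 0,"roll": -0.25,"fingers": 0.1}])

```text
time_s: 6.95
ee_pos: [0.5608, 0.0038, 0.4071]
ee_rot: [180.0, 0.0, 131.8]
force: [-0.3, -0.3, -0.7]
grip_width: 0.0385
finger_force: 0.0
```

Request:
carry_out(deltas=[{"dx": 0,"dy": 0,"dz": 0,"roll": -0.125,"fingers": 0.1},{"dx": 0,"dy": 0,"dz": 0,"roll": -0.125,"fingers": 0.1},{"dx": 0,"dy": 0,"dz": 0,"roll": -0.125,"fingers": 0.1},{"dx": 0,"dy": 0,"dz": 0,"roll": -0.125,"fingers": 0.1},{"dx": 0,"dy": 0,"dz": 0,"roll": -0.125,"fingers": 0.1}])

```text
time_s: 7.45
ee_pos: [0.5607, 0.0056, 0.407]
ee_rot: [180.0, -0.0, 89.0]
force: [0.2, 0.2, -0.7]
grip_width: 0.0385
finger_force: 0.0
```

```bash
python3 - <<'E'
from h import *
s=read_state();print(s["time_s"],s["ee_pos"],s["ee_rot"],s["grip_width"],s["joints"])
f=grab_frame("wrist");g=grab_frame("scene")
cv2.imwrite("pics/w2.png",np.hstack([cv2.resize(f["img"],(400,300)),cv2.resize(g["img"][130:370,160:480],(400,300))])[:,:,::-1])
for l in ["prop_rod","rod_grip","drying_coil_a"]: print(l,[(t["p"],t["rect"]) for t in trace(f,l)[:3]])
for n in (f,g): print(proj(n,[[.5599,.0114,.053],[.5489,-.1135,.053],[.5633,.0543,.053]]).round(0).tolist())
E
```

```text
7.45 [0.5606946  0.00558224 0.40698385] [ 1.79989016e+02 -1.24292440e-02  8.90206495e+01] 0.03846209968526803 [-36.23731821   6.53777161  35.00899478  83.19680467  -3.75841271
  91.42611761  -2.47755859]
prop_rod [(0.93, [308.8, 139.5, 326.5, 284.3]), (0.74, [56.7, 1.7, 464.7, 128.5])]
rod_grip [(0.78, [311.8, 139.6, 324.3, 283.2])]
drying_coil_a [(0.93, [206.4, 142.5, 256.3, 181.9]), (0.64, [210.3, 218.4, 256.8, 265.0])]
[[317.0, 180.0], [310.0, 277.0], [320.0, 143.0]]
[[290.0, 239.0], [336.0, 272.0], [275.0, 228.0]]
```

View pics/w2.png

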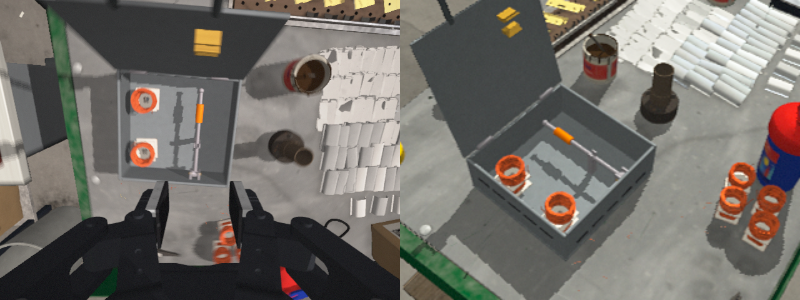

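The wrist view shows the sleeve at about (320,182), against (317,180) predicted. The lid leans back and the coils are about 70 mm clear of the rod. I'll descend on the sleeve.

Request:
carry_out(deltas=[{"dx": 0.017,"dy": 0.023,"dz": -0.3,"roll": -0.01,"fingers": 0.1},{"dx": 0.017,"dy": 0.023,"dz": -0.6,"roll": -0.01,"fingers": 0.1},{"dx": 0.017,"dy": 0.023,"dz": -0.9,"roll": -0.01,"fingers": 0.1},{"dx": 0.017,"dy": 0.023,"dz": -1,"roll": -0.01,"fingers": 0.1},{"dx": 0.017,"dy": 0.023,"dz": -1,"roll": -0.01,"fingers": 0.1}])

```text
time_s: 8.2
ee_pos: [0.5626, 0.0097, 0.2553]
ee_rot: [-179.8, 0.1, 85.9]
force: [-0.5, -0.4, 0.6]
grip_width: 0.0383
finger_force: 0.0
```

Request:
carry_out(deltas=[{"dx": 0,"dy": 0,"dz": -0.2,"roll": 0,"fingers": 0.1},{"dx": 0,"dy": 0,"dz": -0.4,"roll": 0,"fingers": 0.1},{"dx": 0,"dy": 0,"dz": -0.6,"roll": 0,"fingers": 0.1},{"dx": 0,"dy": 0,"dz": -0.6,"roll": 0,"fingers": 0.1},{"dx": 0,"dy": 0,"dz": -0.6,"roll": 0,"fingers": 0.1}])

```text
time_s: 8.7
ee_pos: [0.5648, 0.0097, 0.1689]
ee_rot: [179.9, -0.0, 85.9]
force: [0.3, 0.3, 0.9]
grip_width: 0.0382
finger_force: 0.0
```

```bash
python3 - <<'E'
from h import *
s=read_state();print(s["time_s"],s["ee_pos"],s["ee_rot"],s["grip_width"],s["force"])
f=grab_frame("wrist")
for l in ["prop_rod","rod_grip"]: print(l,[(t["p"],t["rect"]) for t in trace(f,l)[:3]])
print(proj(f,[[.563,.009,.053],[.552,-.116,.053],[.5665,.052,.053]]).round(0).tolist())
h=cv2.cvtColor(f["img"],cv2.COLOR_RGB2HSV);m=cv2.inRange(h,(6,150,120),(20,255,255));n,_,st,c=cv2.connectedComponentsWithStats(m)
print([(st[i].tolist(),c[i].round(0).tolist()) for i in range(1,n) if st[i,4]>80])
save(f,"w3.png")
E
```

```text
8.7 [0.56476883 0.00966754 0.1689354 ] [ 1.79886557e+02 -1.68443099e-02  8.58701957e+01] 0.03819826912415294 [0.32707906 0.27927118 0.87422384]
prop_rod [(0.66, [301.8, 163.0, 327.1, 423.1])]
rod_grip [(0.82, [303.0, 165.1, 321.9, 421.2]), (0.72, [0.0, 1.8, 639.4, 454.4])]
[[315.0, 243.0], [312.0, 412.0], [315.0, 174.0]]
[([92, 178, 91, 79, 4510], [134.0, 216.0]), ([302, 213, 23, 59, 1239], [313.0, 242.0]), ([154, 318, 44, 32, 236], [179.0, 324.0]), ([119, 329, 73, 32, 1144], [161.0, 343.0])]
```

View pics/w3.png

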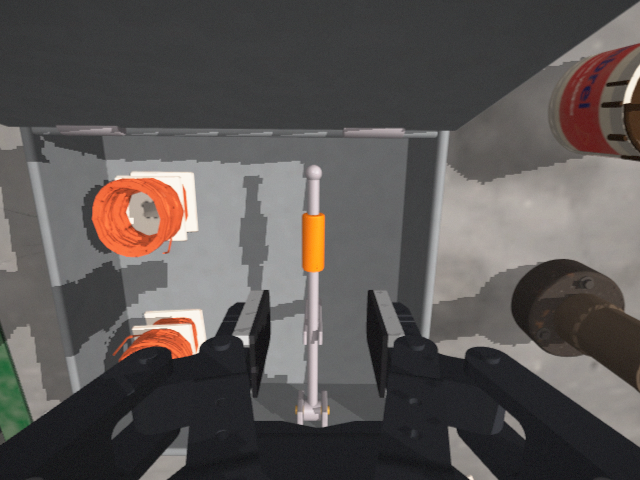

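The sleeve is at (313,242), within 1.5 mm of the estimate, and the pivot is at (312,410). I'll go down and pinch it.

Request:
carry_out(deltas=[{"dx": -0.017,"dy": 0,"dz": -0.25,"roll": 0,"fingers": 0.1},{"dx": -0.017,"dy": 0,"dz": -0.5,"roll": 0,"fingers": 0.1},{"dx": -0.017,"dy": 0,"dz": -0.73,"roll": 0,"fingers": 0.1},{"dx": -0.017,"dy": 0,"dz": -0.73,"roll": 0,"fingers": 0.1}])

```text
time_s: 9.25
ee_pos: [0.5589, 0.0099, 0.0546]
ee_rot: [-179.7, 0.1, 85.9]
force: [-0.0, -0.3, -0.3]
grip_width: 0.0386
finger_force: 0.0
```

Request:
carry_out(deltas=[{"dx": 0,"dy": 0,"dz": 0,"roll": 0,"fingers": 1},{"dx": 0,"dy": 0,"dz": 0,"roll": 0,"fingers": 1},{"dx": 0,"dy": 0,"dz": 0,"roll": 0,"fingers": 1},{"dx": 0,"dy": 0,"dz": 0,"roll": 0,"fingers": 1}])

```text
time_s: 9.65
ee_pos: [0.5618, 0.0098, 0.0594]
ee_rot: [179.9, -0.1, 85.8]
force: [-5.2, -0.0, 7.3]
grip_width: 0.0118
finger_force: 58.7
```

```bash
python3 - <<'E'
import numpy as np
for t in (.15,.3,.45,.6,.75,.9,1.0,1.04): 
    l=125*(np.cos(t)-1); print(t,"dx %.3f dy %.3f dz %.3f"%(.08*l/150,l*.997/150,125*np.sin(t)/150))
E
```

```text
0.15 dx -0.001 dy -0.009 dz 0.125
0.3 dx -0.003 dy -0.037 dz 0.246
0.45 dx -0.007 dy -0.083 dz 0.362
0.6 dx -0.012 dy -0.145 dz 0.471
0.75 dx -0.018 dy -0.223 dz 0.568
0.9 dx -0.025 dy -0.314 dz 0.653
1.0 dx -0.031 dy -0.382 dz 0.701
1.04 dx -0.033 dy -0.410 dz 0.719
```

Request:
carry_out(deltas=[{"dx": -0.001,"dy": -0.009,"dz": 0.125,"roll": 0,"fingers": 1},{"dx": -0.003,"dy": -0.037,"dz": 0.246,"roll": 0,"fingers": 1},{"dx": -0.007,"dy": -0.083,"dz": 0.362,"roll": 0,"fingers": 1},{"dx": -0.012,"dy": -0.145,"dz": 0.471,"roll": 0,"fingers": 1},{"dx": -0.012,"dy": -0.145,"dz": 0.471,"roll": 0,"fingers": 1}])

```text
time_s: 10.15
ee_pos: [0.5598, -0.0135, 0.1309]
ee_rot: [179.8, -0.1, 85.7]
force: [-0.6, -1.1, -1.8]
grip_width: 0.012
finger_force: 58.8
```

Request:
carry_out(deltas=[{"dx": -0.006,"dy": -0.078,"dz": 0.097,"roll": 0,"fingers": 1},{"dx": -0.013,"dy": -0.169,"dz": 0.182,"roll": 0,"fingers": 1},{"dx": -0.019,"dy": -0.237,"dz": 0.23,"roll": 0,"fingers": 1},{"dx": -0.021,"dy": -0.265,"dz": 0.248,"roll": 0,"fingers": 1},{"dx": -0.021,"dy": -0.265,"dz": 0.248,"roll": 0,"fingers": 1}])

```text
time_s: 10.65
ee_pos: [0.5565, -0.0534, 0.1664]
ee_rot: [179.9, -0.0, 85.7]
force: [1.1, 0.7, 0.6]
grip_width: 0.0003
finger_force: 0.0
```

```bash
python3 - <<'E'
from h import *
f=grab_frame("side");g=grab_frame("scene")
a=cv2.resize(f["img"][150:300,220:380],(400,375),interpolation=cv2.INTER_CUBIC);b=cv2.resize(g["img"][170:320,210:370],(400,375),interpolation=cv2.INTER_CUBIC)
cv2.imwrite("pics/r1.png",np.hstack([a,b])[:,:,::-1])
print(proj(f,[[.556,-.0534,.1604],[.552,-.116,.053]]),proj(g,[[.556,-.0534,.1604],[.552,-.116,.053]]))
E
```

```text
[[311.51933728 216.59884569]
 [315.89857918 267.6294775 ]] [[314.34286418 220.40121777]
 [337.89870302 271.34477021]]
```

View pics/r1.png

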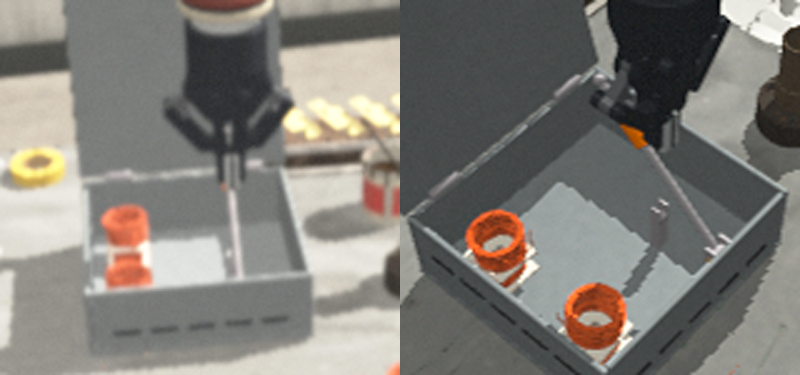

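The rod slipped out on the +y side of the pads, and in the scene view its sleeve is at about (303,224). I'll move up clear and measure its angle.

Request:
carry_out(deltas=[{"dx": 0,"dy": -0.05,"dz": 0.2,"roll": 0,"fingers": 1},{"dx": 0,"dy": -0.1,"dz": 0.5,"roll": 0,"fingers": 1},{"dx": 0,"dy": -0.2,"dz": 1,"roll": 0,"fingers": 1},{"dx": 0,"dy": -0.2,"dz": 1,"roll": 0,"fingers": 0.1},{"dx": 0,"dy": -0.2,"dz": 1,"roll": 0,"fingers": 0.1}])

```text
time_s: 11.25
ee_pos: [0.5577, -0.0824, 0.3196]
ee_rot: [179.6, -0.1, 85.8]
force: [0.3, -0.6, -0.3]
grip_width: 0.0286
finger_force: 0.0
```

```bash
cat > rod.py <<'E'
from h import *
# chest frame from contact data: pivot world (.552,-.116,.053), chest +y=(.08,.997)
def pt(t,r): return [.552+.08*r*np.cos(t),-.1155+.997*r*np.cos(t),.053+r*np.sin(t)]
s=read_state();print(s["time_s"],s["ee_pos"],s["ee_rot"],s["grip_width"])
for n in ["wrist","scene","side"]:
    f=grab_frame(n);h=cv2.cvtColor(f["img"],cv2.COLOR_RGB2HSV);m=cv2.inRange(h,(10,150,100),(20,255,255))
    k,_,st,c=cv2.connectedComponentsWithStats(m)
    print(n,[(st[i].tolist(),c[i].round(1).tolist()) for i in range(1,k) if st[i,4]>15])
    print({t:proj(f,[pt(t,.125)]).round(1)[0].tolist() for t in (.6,.7,.8,.9,1.,1.1)})
E
python3 rod.py
```

```text
11.25 [ 0.55767853 -0.08235396  0.31955383] [ 1.79598774e+02 -7.56363746e-02  8.58395062e+01] 0.028604508961261637
wrist [([303, 117, 19, 46, 724], [312.3, 140.3])]
{0.6: [313.0, 125.4], 0.7: [312.9, 136.0], 0.8: [312.7, 148.3], 0.9: [312.6, 162.4], 1.0: [312.5, 177.9], 1.1: [312.3, 194.5]}
scene [([245, 140, 11, 7, 21], [249.7, 142.6]), ([242, 148, 16, 12, 53], [249.3, 153.9]), ([294, 211, 17, 19, 148], [302.2, 219.7]), ([417, 280, 5, 11, 19], [418.4, 285.4]), ([277, 284, 23, 19, 89], [287.4, 293.0])]
{0.6: [298.4, 221.9], 0.7: [301.3, 220.6], 0.8: [304.6, 219.7], 0.9: [308.3, 219.3], 1.0: [312.5, 219.4], 1.1: [317.0, 220.2]}
side [([612, 171, 17, 6, 48], [620.5, 173.6]), ([308, 212, 6, 13, 49], [310.6, 218.9])]
{0.6: [310.6, 221.1], 0.7: [310.8, 219.2], 0.8: [311.1, 217.8], 0.9: [311.4, 216.8], 1.0: [311.7, 216.3], 1.1: [312.1, 216.3]}
```

The rod stands at about 0.73 rad, and the wrist and scene views agree. Instead of pinching again, I'll push its ball in -y with the closed fingers.

Request:
carry_out(deltas=[{"dx": 0.01,"dy": 0.3,"dz": 0,"roll": 0,"fingers": 1},{"dx": 0.01,"dy": 0.6,"dz": 0,"roll": 0,"fingers": 1},{"dx": 0.01,"dy": 0.78,"dz": 0,"roll": 0,"fingers": 1},{"dx": 0.01,"dy": 0.78,"dz": 0,"roll": 0,"fingers": 1},{"dx": 0.01,"dy": 0.78,"dz": 0,"roll": 0,"fingers": 1}])

```text
time_s: 11.9
ee_pos: [0.5569, 0.0361, 0.3135]
ee_rot: [-179.9, 0.1, 86.0]
force: [-1.4, -0.2, 0.2]
grip_width: 0.0
finger_force: 0.0
```

Request:
carry_out(deltas=[{"dx": 0,"dy": 0,"dz": -0.3,"roll": 0,"fingers": 1},{"dx": 0,"dy": 0,"dz": -0.6,"roll": 0,"fingers": 1},{"dx": 0,"dy": 0,"dz": -0.85,"roll": 0,"fingers": 1},{"dx": 0,"dy": 0,"dz": -0.93,"roll": 0,"fingers": 1},{"dx": 0,"dy": 0,"dz": -0.93,"roll": 0,"fingers": 1}])

```text
time_s: 12.4
ee_pos: [0.5565, 0.0341, 0.1741]
ee_rot: [-179.8, 0.1, 85.8]
force: [0.4, 0.4, 1.3]
grip_width: -0.0001
finger_force: 0.0
```

Request:
carry_out(deltas=[{"dx": 0.01,"dy": -0.1,"dz": 0.04,"roll": 0,"fingers": 1},{"dx": 0.01,"dy": -0.18,"dz": 0.08,"roll": 0,"fingers": 1},{"dx": 0.01,"dy": -0.25,"dz": 0.14,"roll": 0,"fingers": 1},{"dx": 0.01,"dy": -0.3,"dz": 0.19,"roll": 0,"fingers": 1},{"dx": 0.01,"dy": -0.3,"dz": 0.19,"roll": 0,"fingers": 1}])

```text
time_s: 12.9
ee_pos: [0.5596, -0.0121, 0.2059]
ee_rot: [179.8, -0.0, 85.7]
force: [-0.3, -1.5, -0.1]
grip_width: 0.0002
finger_force: 0.0
```

```bash
python3 rod.py
```

```text
12.9 [ 0.55964669 -0.01208029  0.20593274] [ 1.79848321e+02 -8.91104305e-03  8.56811327e+01] 0.0002380110185121203
wrist []
{0.6: [318.5, 261.2], 0.7: [318.4, 281.4], 0.8: [318.4, 304.1], 0.9: [318.3, 328.9], 1.0: [318.2, 355.5], 1.1: [318.1, 383.0]}
scene [([245, 140, 9, 6, 17], [249.3, 142.4]), ([245, 148, 13, 12, 40], [251.1, 154.1]), ([307, 210, 14, 19, 140], [313.5, 219.5]), ([427, 272, 10, 5, 16], [431.4, 274.4]), ([417, 280, 14, 15, 35], [421.1, 288.7]), ([277, 284, 15, 9, 24], [282.1, 286.9]), ([278, 290, 22, 13, 45], [290.2, 298.0])]
{0.6: [298.4, 221.9], 0.7: [301.3, 220.6], 0.8: [304.6, 219.7], 0.9: [308.3, 219.3], 1.0: [312.5, 219.4], 1.1: [317.0, 220.2]}
side [([612, 171, 17, 6, 46], [620.5, 173.5]), ([310, 210, 5, 13, 56], [311.8, 216.3])]
{0.6: [310.6, 221.1], 0.7: [310.8, 219.2], 0.8: [311.1, 217.8], 0.9: [311.4, 216.8], 1.0: [311.7, 216.3], 1.1: [312.1, 216.3]}
```

Request:
carry_out(deltas=[{"dx": 0,"dy": -0.013,"dz": 0,"roll": 0,"fingers": 1},{"dx": 0,"dy": -0.013,"dz": 0,"roll": 0,"fingers": 1},{"dx": 0,"dy": 0.1,"dz": 0,"roll": 0,"fingers": 1},{"dx": 0,"dy": 0.2,"dz": 0.1,"roll": 0,"fingers": 1}])

```text
time_s: 13.45
ee_pos: [0.5578, 0.0206, 0.2172]
ee_rot: [-179.8, 0.1, 85.8]
force: [-0.4, 0.5, -0.5]
grip_width: -0.0002
finger_force: 0.0
```

Request:
carry_out(deltas=[{"dx": 0,"dy": -0.05,"dz": 0.3,"roll": 0,"fingers": 1},{"dx": 0,"dy": -0.3,"dz": 0.6,"roll": 0,"fingers": 1},{"dx": 0,"dy": -0.6,"dz": 1,"roll": 0,"fingers": 0.2},{"dx": 0,"dy": -0.6,"dz": 1,"roll": 0,"fingers": 0.2},{"dx": 0,"dy": -0.6,"dz": 1,"roll": 0,"fingers": 0.2}])

```text
time_s: 13.95
ee_pos: [0.5598, -0.0739, 0.373]
ee_rot: [179.6, 0.0, 85.6]
force: [0.2, 0.4, 0.3]
grip_width: 0.0343
finger_force: 0.0
```

```bash
python3 rod.py
```

```text
13.95 [ 0.55980748 -0.07385714  0.37304996] [1.79646846e+02 1.27211088e-02 8.55552830e+01] 0.03432199401011212
wrist [([303, 169, 17, 29, 342], [310.8, 184.3])]
{0.6: [311.6, 134.7], 0.7: [311.5, 143.9], 0.8: [311.4, 154.5], 0.9: [311.3, 166.4], 1.0: [311.2, 179.4], 1.1: [311.1, 193.4]}
scene [([247, 140, 9, 6, 17], [250.5, 141.7]), ([243, 152, 13, 8, 31], [247.2, 155.7]), ([307, 210, 14, 19, 139], [313.5, 219.5]), ([417, 280, 15, 15, 36], [421.4, 289.1]), ([277, 284, 15, 9, 26], [282.5, 286.8]), ([278, 293, 22, 10, 39], [288.9, 298.4])]
{0.6: [298.4, 221.9], 0.7: [301.3, 220.6], 0.8: [304.6, 219.7], 0.9: [308.3, 219.3], 1.0: [312.5, 219.4], 1.1: [317.0, 220.2]}
side [([612, 171, 17, 6, 46], [620.5, 173.5]), ([309, 210, 6, 13, 58], [311.7, 216.2])]
{0.6: [310.6, 221.1], 0.7: [310.8, 219.2], 0.8: [311.1, 217.8], 0.9: [311.4, 216.8], 1.0: [311.7, 216.3], 1.1: [312.1, 216.3]}
```

The rod is at about 1.03 rad, inside the catch window. Next I'll go back to the handle.

Request:
carry_out(deltas=[{"dx": -0.19,"dy": 0.2,"dz": 0.3,"roll": 0.25,"fingers": 0.2},{"dx": -0.19,"dy": 0.5,"dz": 0.3,"roll": 0.25,"fingers": 0.2},{"dx": -0.19,"dy": 0.8,"dz": 0.3,"roll": 0.25,"fingers": 0.2},{"dx": -0.19,"dy": 1,"dz": 0.3,"roll": 0.25,"fingers": 0.2},{"dx": -0.19,"dy": 1,"dz": 0.3,"roll": 0.25,"fingers": 0.2}])

```text
time_s: 14.6
ee_pos: [0.5293, 0.0876, 0.4117]
ee_rot: [-179.8, -0.1, 129.8]
force: [-0.2, -0.7, -0.5]
grip_width: 0.0345
finger_force: 0.0
```

Request:
carry_out(deltas=[{"dx": 0,"dy": 0.1,"dz": 0,"roll": 0.13,"fingers": 0.2},{"dx": 0,"dy": 0.2,"dz": 0,"roll": 0.13,"fingers": 0.2},{"dx": 0,"dy": 0.3,"dz": 0,"roll": 0.13,"fingers": 0.2},{"dx": 0,"dy": 0.47,"dz": 0,"roll": 0.13,"fingers": 0.2},{"dx": 0,"dy": 0.47,"dz": 0,"roll": 0.13,"fingers": 0.2}])

```text
time_s: 15.1
ee_pos: [0.5291, 0.1561, 0.4115]
ee_rot: [-179.9, -0.2, 172.6]
force: [-0.0, 1.4, -0.8]
grip_width: 0.0341
finger_force: 0.0
```

Request:
carry_out(deltas=[{"dx": 0,"dy": 0,"dz": 0,"roll": 0.006,"fingers": 0.2},{"dx": 0,"dy": 0,"dz": 0,"roll": 0.006,"fingers": 0.2}])

```text
time_s: 15.3
ee_pos: [0.5298, 0.1521, 0.4123]
ee_rot: [-179.9, -0.1, 174.1]
force: [-0.0, -0.2, 0.1]
grip_width: 0.0344
finger_force: 0.0
```

Request:
carry_out(deltas=[{"dx": 0.008,"dy": -0.03,"dz": 0,"roll": 0.003,"fingers": 0.2},{"dx": 0.008,"dy": -0.03,"dz": -0.1,"roll": 0.003,"fingers": 0.2},{"dx": 0.008,"dy": -0.03,"dz": -0.15,"roll": 0.003,"fingers": 0.2},{"dx": 0.008,"dy": -0.03,"dz": -0.15,"roll": 0.003,"fingers": 0.2}])

```text
time_s: 15.7
ee_pos: [0.5311, 0.1461, 0.3901]
ee_rot: [-179.9, -0.1, 175.0]
force: [-0.5, 0.4, -0.5]
grip_width: 0.0339
finger_force: 0.0
```

```bash
python3 - <<'E'
from h import *
s=read_state();print(s["time_s"],s["ee_pos"],s["ee_rot"],s["grip_width"])
f=grab_frame("wrist");g=grab_frame("side")
a=cv2.resize(g["img"][110:260,220:380],(400,375),interpolation=cv2.INTER_CUBIC)
cv2.imwrite("pics/w4.png",np.hstack([cv2.resize(f["img"],(400,375)),a])[:,:,::-1])
print(proj(f,[[.531,.147,.326],[.571,.144,.326],[.491,.15,.326],s["ee_pos"]-[0,0,.006]])*[400/640,375/480])
E
```

```text
15.7 [0.53114944 0.14610596 0.3900659 ] [-1.79934564e+02 -1.23532933e-01  1.75015027e+02] 0.03390223967552754
[[200.78998187 213.93745496]
 [201.19318129 269.90432903]
 [200.33737599 151.1126216 ]
 [199.90159028 261.47766022]]
```

View pics/w4.png

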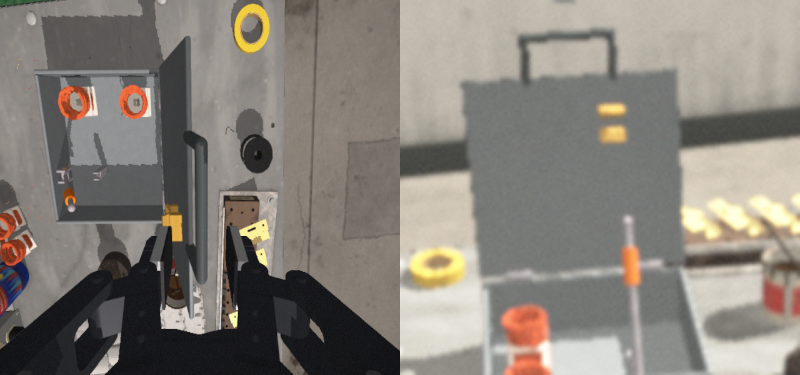

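The bar is at column 201, centred between the pads, and the rod is standing. I'll descend and grip it.

Request:
carry_out(deltas=[{"dx": 0,"dy": 0,"dz": -0.2,"roll": 0,"fingers": 0.2},{"dx": 0,"dy": 0,"dz": -0.37,"roll": 0,"fingers": 0.2},{"dx": 0,"dy": 0,"dz": -0.37,"roll": 0,"fingers": 0.2},{"dx": 0,"dy": 0,"dz": -0.37,"roll": 0,"fingers": 0.2}])

```text
time_s: 16.2
ee_pos: [0.5318, 0.1463, 0.337]
ee_rot: [180.0, 0.0, 175.0]
force: [0.2, 0.3, 1.4]
grip_width: 0.0339
finger_force: 0.0
```

Request:
carry_out(deltas=[{"dx": 0,"dy": 0,"dz": 0,"roll": 0,"fingers": 1},{"dx": 0,"dy": 0,"dz": 0,"roll": 0,"fingers": 1},{"dx": 0,"dy": 0,"dz": 0,"roll": 0,"fingers": 1},{"dx": 0,"dy": 0,"dz": 0,"roll": 0,"fingers": 1}])

```text
time_s: 16.6
ee_pos: [0.5324, 0.1469, 0.3376]
ee_rot: [179.9, 0.1, 175.1]
force: [-0.0, 1.9, 6.7]
grip_width: 0.0078
finger_force: 58.7
```

```bash
python3 - <<'E'
import numpy as np
a=1.83
for t in np.r_[1.73:1.0:-.1,1.0:.83:-.03]:
    l=250*(np.cos(a)-np.cos(t)); print("%.2f dx %.3f dy %.3f dz %.3f"%(t,.08*l/150,l*.997/150,250*(np.sin(t)-np.sin(a))/150))
E
```

```text
1.73 dx -0.013 dy -0.162 dz 0.035
1.63 dx -0.026 dy -0.328 dz 0.053
1.53 dx -0.040 dy -0.494 dz 0.054
1.43 dx -0.053 dy -0.659 dz 0.039
1.33 dx -0.066 dy -0.822 dz 0.008
1.23 dx -0.079 dy -0.981 dz -0.040
1.13 dx -0.091 dy -1.135 dz -0.104
1.03 dx -0.103 dy -1.281 dz -0.182
1.00 dx -0.106 dy -1.324 dz -0.209
0.97 dx -0.110 dy -1.365 dz -0.236
0.94 dx -0.113 dy -1.406 dz -0.265
0.91 dx -0.116 dy -1.446 dz -0.295
0.88 dx -0.119 dy -1.485 dz -0.326
0.85 dx -0.122 dy -1.523 dz -0.359
```

Request:
carry_out(deltas=[{"dx": -0.006,"dy": -0.081,"dz": 0.019,"roll": 0,"fingers": 1},{"dx": -0.013,"dy": -0.162,"dz": 0.035,"roll": 0,"fingers": 1},{"dx": -0.02,"dy": -0.245,"dz": 0.045,"roll": 0,"fingers": 1},{"dx": -0.026,"dy": -0.328,"dz": 0.053,"roll": 0,"fingers": 1},{"dx": -0.033,"dy": -0.411,"dz": 0.055,"roll": 0,"fingers": 1}])

```text
time_s: 17.1
ee_pos: [0.5272, 0.0836, 0.3448]
ee_rot: [180.0, 0.1, 175.0]
force: [4.9, -0.4, 3.1]
grip_width: 0.0076
finger_force: 61.7
```

Request:
carry_out(deltas=[{"dx": -0.007,"dy": -0.083,"dz": -0.001,"roll": 0,"fingers": 1},{"dx": -0.013,"dy": -0.166,"dz": -0.007,"roll": 0,"fingers": 1},{"dx": -0.02,"dy": -0.248,"dz": -0.016,"roll": 0,"fingers": 1},{"dx": -0.026,"dy": -0.33,"dz": -0.03,"roll": 0,"fingers": 1},{"dx": -0.033,"dy": -0.411,"dz": -0.047,"roll": 0,"fingers": 1}])

```text
time_s: 17.6
ee_pos: [0.5219, 0.0216, 0.3368]
ee_rot: [-180.0, 0.0, 175.0]
force: [7.6, 0.7, -1.5]
grip_width: 0.0075
finger_force: 61.1
```

Request:
carry_out(deltas=[{"dx": -0.006,"dy": -0.08,"dz": -0.022,"roll": 0,"fingers": 1},{"dx": -0.013,"dy": -0.159,"dz": -0.048,"roll": 0,"fingers": 1},{"dx": -0.019,"dy": -0.237,"dz": -0.078,"roll": 0,"fingers": 1},{"dx": -0.025,"dy": -0.313,"dz": -0.112,"roll": 0,"fingers": 1},{"dx": -0.031,"dy": -0.387,"dz": -0.15,"roll": 0,"fingers": 1}])

```text
time_s: 18.1
ee_pos: [0.5168, -0.0359, 0.3139]
ee_rot: [-180.0, -0.0, 175.0]
force: [4.1, 0.9, -0.8]
grip_width: 0.0076
finger_force: 61.3
```

Request:
carry_out(deltas=[{"dx": 0,"dy": 0,"dz": 0,"roll": 0,"fingers": 1},{"dx": 0,"dy": 0,"dz": 0,"roll": 0,"fingers": 1}])

```text
time_s: 18.3
ee_pos: [0.5165, -0.0361, 0.3142]
ee_rot: [-179.9, -0.1, 175.0]
force: [-0.3, -2.8, 2.4]
grip_width: 0.0075
finger_force: 60.9
```

```bash
python3 rod.py
```

```text
18.3 [ 0.51651202 -0.03613901  0.31420361] [-1.79938057e+02 -9.46648200e-02  1.74958930e+02] 0.007535863966182773
wrist [([286, 267, 18, 21, 296], [295.6, 276.9])]
{0.6: [351.6, 265.1], 0.7: [343.3, 269.3], 0.8: [333.2, 273.5], 0.9: [321.4, 277.5], 1.0: [307.9, 281.2], 1.1: [292.9, 284.5]}
scene [([289, 179, 16, 14, 63], [297.0, 185.8]), ([307, 210, 14, 19, 139], [313.5, 219.5]), ([417, 280, 5, 11, 19], [418.4, 285.4]), ([278, 284, 14, 6, 17], [283.6, 285.5]), ([278, 293, 22, 10, 39], [289.2, 298.3])]
{0.6: [298.4, 221.9], 0.7: [301.3, 220.6], 0.8: [304.6, 219.7], 0.9: [308.3, 219.3], 1.0: [312.5, 219.4], 1.1: [317.0, 220.2]}
side [([612, 171, 17, 6, 48], [620.3, 173.6]), ([309, 210, 6, 13, 68], [311.8, 215.7])]
{0.6: [310.6, 221.1], 0.7: [310.8, 219.2], 0.8: [311.1, 217.8], 0.9: [311.4, 216.8], 1.0: [311.7, 216.3], 1.1: [312.1, 216.3]}
```

Request:
carry_out(deltas=[{"dx": -0.003,"dy": -0.044,"dz": -0.024,"roll": 0,"fingers": 1},{"dx": -0.007,"dy": -0.087,"dz": -0.05,"roll": 0,"fingers": 1},{"dx": -0.01,"dy": -0.129,"dz": -0.077,"roll": 0,"fingers": 1},{"dx": -0.014,"dy": -0.17,"dz": -0.105,"roll": 0,"fingers": 1},{"dx": -0.017,"dy": -0.21,"dz": -0.134,"roll": 0,"fingers": 1}])

```text
time_s: 18.95
ee_pos: [0.5138, -0.0668, 0.2937]
ee_rot: [180.0, -0.1, 175.1]
force: [-5.0, -0.8, 1.0]
grip_width: 0.0076
finger_force: 61.6
```

```bash
python3 rod.py; python3 - <<'E'
import numpy as np
for t in (.915,.9,.885,.87,.855,.84): print(t,(250*(np.cos(.93)-np.cos(t))/150).round(4),(250*(np.sin(t)-np.sin(.93))/150).round(4))
E
```

```text
18.95 [ 0.51384312 -0.06675828  0.29371693] [ 1.79990093e+02 -1.11056026e-01  1.75051888e+02] 0.007604236704016633
wrist [([332, 277, 37, 24, 383], [348.7, 289.2])]
{0.6: [392.6, 274.2], 0.7: [385.0, 279.1], 0.8: [375.5, 283.8], 0.9: [364.1, 288.3], 1.0: [350.7, 292.6], 1.1: [335.6, 296.4]}
scene [([307, 210, 14, 19, 138], [313.5, 219.6]), ([417, 280, 5, 11, 19], [418.4, 285.4])]
{0.6: [298.4, 221.9], 0.7: [301.3, 220.6], 0.8: [304.6, 219.7], 0.9: [308.3, 219.3], 1.0: [312.5, 219.4], 1.1: [317.0, 220.2]}
side [([612, 171, 17, 6, 47], [620.4, 173.6]), ([309, 210, 6, 13, 65], [311.8, 216.0])]
{0.6: [310.6, 221.1], 0.7: [310.8, 219.2], 0.8: [311.1, 217.8], 0.9: [311.4, 216.8], 1.0: [311.7, 216.3], 1.1: [312.1, 216.3]}
0.915 -0.0199 -0.0151
0.9 -0.0396 -0.0305
0.885 -0.0591 -0.0462
0.87 -0.0783 -0.0622
0.855 -0.0973 -0.0784
0.84 -0.116 -0.095
```

Request:
carry_out(deltas=[{"dx": -0.002,"dy": -0.02,"dz": -0.015,"roll": 0,"fingers": 1},{"dx": -0.003,"dy": -0.04,"dz": -0.03,"roll": 0,"fingers": 1},{"dx": -0.003,"dy": -0.04,"dz": -0.03,"roll": 0,"fingers": 1}])

```text
time_s: 19.4
ee_pos: [0.5134, -0.0722, 0.2894]
ee_rot: [180.0, -0.1, 175.1]
force: [-5.6, -0.5, 1.6]
grip_width: 0.008
finger_force: 61.5
```

Request:
carry_out(deltas=[{"dx": -0.002,"dy": -0.02,"dz": -0.016,"roll": 0,"fingers": 1},{"dx": -0.003,"dy": -0.039,"dz": -0.032,"roll": 0,"fingers": 1},{"dx": -0.003,"dy": -0.039,"dz": -0.032,"roll": 0,"fingers": 1}])

```text
time_s: 19.7
ee_pos: [0.513, -0.078, 0.2846]
ee_rot: [180.0, -0.1, 175.1]
force: [-6.0, -0.8, 0.2]
grip_width: 0.0076
finger_force: 61.5
```

```bash
python3 rod.py
```

```text
19.7 [ 0.51298611 -0.07797958  0.28461845] [ 1.79980749e+02 -1.23826636e-01  1.75056879e+02] 0.0076343092105000876
wrist [([344, 281, 29, 34, 506], [359.6, 294.6])]
{0.6: [409.4, 278.6], 0.7: [402.2, 283.7], 0.8: [393.0, 288.7], 0.9: [381.6, 293.5], 1.0: [368.3, 298.1], 1.1: [353.1, 302.1]}
scene [([307, 210, 14, 19, 139], [313.6, 219.6]), ([417, 280, 5, 11, 20], [418.4, 285.4])]
{0.6: [298.4, 221.9], 0.7: [301.3, 220.6], 0.8: [304.6, 219.7], 0.9: [308.3, 219.3], 1.0: [312.5, 219.4], 1.1: [317.0, 220.2]}
side [([612, 171, 17, 6, 49], [620.5, 173.6]), ([309, 210, 6, 13, 65], [311.7, 216.0])]
{0.6: [310.6, 221.1], 0.7: [310.8, 219.2], 0.8: [311.1, 217.8], 0.9: [311.4, 216.8], 1.0: [311.7, 216.3], 1.1: [312.1, 216.3]}
```

Request:
carry_out(deltas=[{"dx": -0.001,"dy": -0.012,"dz": -0.011,"roll": 0,"fingers": 1},{"dx": -0.001,"dy": -0.012,"dz": -0.011,"roll": 0,"fingers": 1}])

```text
time_s: 20.05
ee_pos: [0.5128, -0.0797, 0.2831]
ee_rot: [180.0, -0.1, 175.1]
force: [-5.5, -0.8, 0.8]
grip_width: 0.0076
finger_force: 61.5
```

Request:
carry_out(deltas=[{"dx": -0.001,"dy": -0.012,"dz": -0.011,"roll": 0,"fingers": 1},{"dx": -0.001,"dy": -0.012,"dz": -0.011,"roll": 0,"fingers": 1}])

```text
time_s: 20.25
ee_pos: [0.5128, -0.0808, 0.2822]
ee_rot: [179.9, -0.1, 175.1]
force: [-8.1, 1.5, 6.6]
grip_width: 0.0073
finger_force: 62.1
```

Request:
carry_out(deltas=[{"dx": -0.001,"dy": -0.012,"dz": -0.011,"roll": 0,"fingers": 1},{"dx": -0.001,"dy": -0.012,"dz": -0.011,"roll": 0,"fingers": 1}])

```text
time_s: 20.45
ee_pos: [0.5131, -0.0815, 0.2811]
ee_rot: [179.8, -0.0, 175.2]
force: [-9.7, 5.5, 10.5]
grip_width: 0.0079
finger_force: 63.4
```

```bash
python3 rod.py; python3 -c "
from h import *
f=grab_frame('scene');cv2.imwrite('pics/s5.png',cv2.resize(f['img'][130:310,210:410],(800,600))[:,:,::-1])"
```

```text
20.45 [ 0.5130725  -0.08153673  0.2811362 ] [ 1.79825908e+02 -4.89107362e-02  1.75152299e+02] 0.00790313091373769
wrist [([347, 283, 28, 32, 514], [361.9, 295.4])]
{0.6: [414.4, 279.6], 0.7: [407.3, 284.8], 0.8: [398.2, 290.0], 0.9: [386.9, 294.9], 1.0: [373.6, 299.5], 1.1: [358.4, 303.7]}
scene [([307, 210, 14, 19, 135], [313.5, 219.6]), ([417, 280, 14, 15, 35], [421.1, 288.9])]
{0.6: [298.4, 221.9], 0.7: [301.3, 220.6], 0.8: [304.6, 219.7], 0.9: [308.3, 219.3], 1.0: [312.5, 219.4], 1.1: [317.0, 220.2]}
side [([612, 171, 17, 6, 47], [620.4, 173.6]), ([309, 210, 6, 13, 64], [311.7, 215.9])]
{0.6: [310.6, 221.1], 0.7: [310.8, 219.2], 0.8: [311.1, 217.8], 0.9: [311.4, 216.8], 1.0: [311.7, 216.3], 1.1: [312.1, 216.3]}
```

View pics/s5.png

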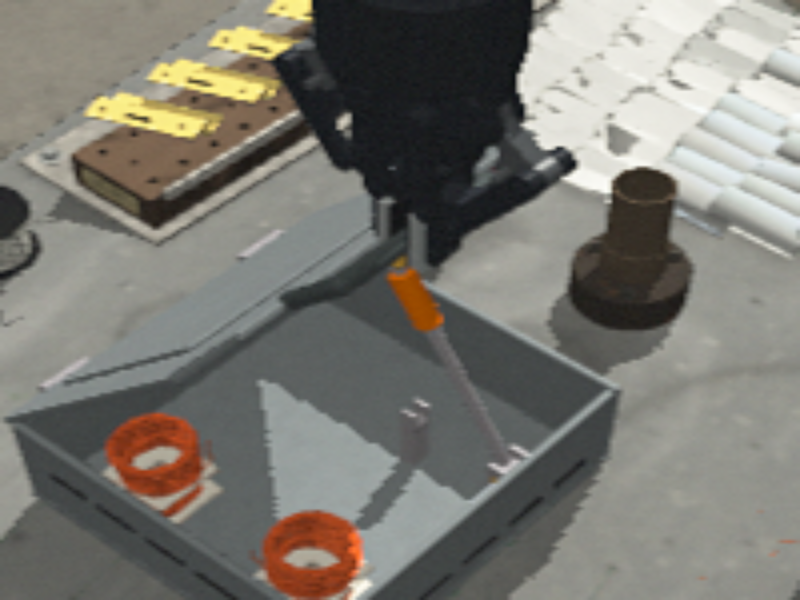

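The scene view shows the rod standing with its ball under the lid's slot, at about (400,260) in the crop. The load came on at a lid angle of about 0.86. I'll release and rise.

Request:
carry_out(deltas=[{"dx": 0,"dy": 0,"dz": 0,"roll": 0,"fingers": 0.4},{"dx": 0,"dy": 0,"dz": 0,"roll": 0,"fingers": 0.4},{"dx": 0,"dy": 0,"dz": 0,"roll": 0,"fingers": 0.4},{"dx": 0,"dy": 0,"dz": 0,"roll": 0,"fingers": 0.4}])

```text
time_s: 21.05
ee_pos: [0.5134, -0.0838, 0.2803]
ee_rot: [-180.0, 0.0, 175.0]
force: [-0.1, 0.2, 0.1]
grip_width: 0.0254
finger_force: 0.0
```

Request:
carry_out(deltas=[{"dx": 0,"dy": 0,"dz": 0.1,"roll": 0,"fingers": 0.4},{"dx": 0,"dy": 0,"dz": 0.25,"roll": 0,"fingers": 0.4},{"dx": 0,"dy": 0,"dz": 0.5,"roll": 0,"fingers": 0.4},{"dx": 0,"dy": -0.3,"dz": 0.8,"roll": 0,"fingers": 0.4},{"dx": 0,"dy": -0.5,"dz": 0.8,"roll": 0,"fingers": 0.4}])

```text
time_s: 21.55
ee_pos: [0.5145, -0.1588, 0.404]
ee_rot: [180.0, 0.3, 175.2]
force: [1.7, -1.1, -0.7]
grip_width: 0.0255
finger_force: 0.0
```

```bash
python3 rod.py; python3 -c "
from h import *
f=grab_frame('side');g=grab_frame('scene');a=cv2.resize(f['img'][150:300,230:360],(390,450),interpolation=2);b=cv2.resize(g['img'][160:310,220:350],(390,450),interpolation=2)
cv2.imwrite('pics/s6.png',np.hstack([a,b])[:,:,::-1])
C=np.array([.5165,-.0205,0]);ex=np.array([.997,-.08,0]);ey=np.array([.08,.997,0])
for t in (.8,.85,.9,.95):
  h=lambda x,r:C+ex*x+ey*(.105-r*np.cos(t))+np.array([0,0,.083+r*np.sin(t)])
  print(t,[proj(k,[h(-.045,.25),h(.045,.25)]).round(1).tolist() for k in (f,g)])
"
```

```text
21.55 [ 0.51451607 -0.1587694   0.40401213] [179.98154988   0.29400503 175.23961732] 0.025458163935736522
wrist [([416, 227, 6, 12, 50], [418.1, 232.6]), ([439, 234, 7, 13, 67], [442.3, 240.4])]
{0.6: [461.0, 226.7], 0.7: [457.0, 229.2], 0.8: [451.6, 231.6], 0.9: [444.8, 233.9], 1.0: [436.6, 235.9], 1.1: [427.1, 237.8]}
scene [([307, 210, 14, 19, 136], [313.6, 219.6]), ([417, 280, 14, 15, 35], [421.1, 288.9])]
{0.6: [298.4, 221.9], 0.7: [301.3, 220.6], 0.8: [304.6, 219.7], 0.9: [308.3, 219.3], 1.0: [312.5, 219.4], 1.1: [317.0, 220.2]}
side [([612, 171, 17, 6, 48], [620.1, 173.6]), ([309, 210, 6, 13, 65], [311.7, 216.0])]
{0.6: [310.6, 221.1], 0.7: [310.8, 219.2], 0.8: [311.1, 217.8], 0.9: [311.4, 216.8], 1.0: [311.7, 216.3], 1.1: [312.1, 216.3]}
0.8 [[[273.2, 188.8], [313.4, 186.0]], [[298.0, 222.2], [334.8, 190.6]]]
0.85 [[[272.7, 183.6], [312.8, 180.8]], [[293.4, 215.5], [330.7, 184.3]]]
0.9 [[[272.3, 178.4], [312.3, 175.7]], [[288.6, 208.9], [326.3, 177.9]]]
0.95 [[[271.9, 173.5], [311.7, 170.8]], [[283.6, 202.3], [321.8, 171.7]]]
```

View pics/s6.png

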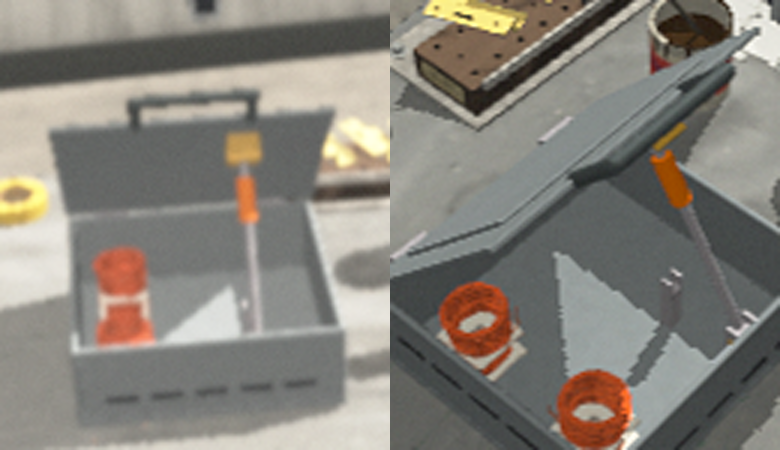

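In the side view the handle ends are at (275,184) and (316,182), which matches a lid angle of about 0.85. The ball is hidden in the brass slot and the rod is at about 1.03, so I'm handing the job in.

```bash
python3 -c "
from plant import *
print(job_done())"
```

```text
the job is handed in; nothing more can be done
None
```

The job is handed in: by the last camera check the lid rests on the prop rod at about 0.85 rad, with the rod at about 1.03 rad, its ball hidden in the slot and the gripper clear. The hand-in call returned no verdict.

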